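Make up two alteration kits: navy trousers and white shirt

TASK

Make up the two alteration kits in their moulded trays. The navy tray is for navy trousers whose old hem is unpicked first: it gets the blue thread, the white chalk that shows on dark cloth, and the seam ripper. The green tray is for a white shirt: it gets the white thread and the blue chalk. Put each thing fully down in its own pocket, the spools upright in the round wells, the chalks flat between the four corners and the ripper lengthwise in the groove, and leave the pin tin, the mug and the tape dispenser where they are.

Things in the scene. Friction and masses are not known exactly. Their poses are not given: they have to be found in the camera images.
- navy_tray: dark navy moulded kit tray, fixed, mm: 180 (x) x 140 (y), rim z 8. Origin: centre of underside. Pockets, floor z 3: spool well x -55, y 28 (round, 42 inside, top at z 15); chalk nest x 35, y 28 (50 along x, 60 along y, four corners, top z 12, finger gaps between); dark liners in the pockets; tool groove along x, centre x 0, y -40 (132 long, 25 wide, top z 12, open at the sides over its middle 80 for fingers)
- green_tray: green moulded kit tray, same mould, fixed, mm: 180 (x) x 140 (y), rim z 8. Origin: centre of underside. Pockets, floor z 3: spool well x -55, y 28 (round, 42 inside, top at z 15); chalk nest x 35, y 28 (50 along x, 60 along y, four corners, top z 12, finger gaps between); its tool groove at y -40 stays empty
- blue_spool: thread spool with dark blue thread and a round blue label on its top, standing upright, 46 mm high; flanges of 27 mm diameter at the bottom and top (top one from z 39 to 46 mm), thinner between. Origin: centre of its underside, z up. 18 g; grasp the top flange from above
- white_spool: thread spool with white thread, all white from above, standing upright, 46 mm high; flanges of 27 mm diameter at the bottom and top (top one from z 39 to 46 mm), thinner between. Origin: centre of its underside, z up. 18 g; grasp the top flange from above
- white_chalk: white tailor's chalk, a flat block lying on the counter, 36 (x) x 46 (y) x 8.5 mm (z); its sides slope in, from 36 x 46 mm near the bottom to 28 x 38 mm at the top. Origin: centre of its underside, z up. 12 g; grasp low, across the 36 mm side (along its x)
- blue_chalk: light blue tailor's chalk, a flat block lying on the counter, 36 (x) x 46 (y) x 8.5 mm (z); its sides slope in, from 36 x 46 mm near the bottom to 28 x 38 mm at the top. Origin: centre of its underside, z up. 12 g; grasp low, across the 36 mm side (along its x)
- seam_ripper: seam ripper lying on the counter, 114 mm long: red handle 11 mm wide and high, thin metal blade. Origin: underside, at half of the whole length; its y axis runs along it, the handle from y -23 to +57 mm, the blade towards -y. 14 g; grasp across the handle. It may lie either way round in the groove
- pin_tin: bystander: round red pin tin, 66 mm across and 22 mm high, origin at the centre of its underside; stays where it is
- mug: bystander: black and white mug, 82 x 114 mm with its handle and 97 mm high, origin under its middle; stays where it is
- tape_dispenser: bystander: black weighted tape dispenser, 56 x 150 x 85 mm, origin at the centre of its underside; stays where it is
Not all that is in view belongs to the job. What is shaped like the white_chalk but purple or turquoise is not meant.

How it is judged:
By the outcome, as a careful person would: the job done as asked, in the order asked, and still so for the second after the job is handed in, with the robot touching nothing.
It also fails if it takes over 106 s, if anything falls off the work surface, if the arm or the gripper's body presses on something with over 40 N, if the wrist force passes 120 N, or if a joint passes its speed limit or range.

ROBOT

A 6-joint arm with a two-finger parallel gripper is mounted at the origin on the work surface; the furniture and walls round the work are solid. World frame = base frame: x ahead of the robot, y to its left, z up, the work surface at z = 0. Lengths are in m, angles in rad, forces in N, time in s.
With the tool pointing down it reaches from about 0.3 to 0.95 m from the base axis. Payload 3.1 kg.
Tool frame: the origin (TCP) lies midway between the tips of the shut fingers; the grasp point (between the pads) lies 19 mm behind it; z points along the fingers, y is the line along which they close (so a half turn about z gives the same grasp; the last joint's range is limited). The gripper opens to 85 mm and grips with 20 to 120 N. Pads are 22 mm wide; open, the fingers measure 114 mm over their backs; the gripper's body (76 mm by 85 mm) begins 54 mm behind the grasp point. The pads swing forward as they close: fully open they stand 13 mm farther back than shut.
Start: joints at [-1.388, 0.308, 1.634, -0, 1.2, -0.07], TCP at [0.156, -0.605, 0.231] pointing down, gripper open.
Joint ranges: [-3.06, 3.06], [-0.79, 1.96], [0.05, 2.63], [-1.19, 4.34], [0.05, 2.64], [-2.94, 2.94]. Speed limits (rad/s): [2.79, 2.79, 3.14, 3.14, 3.14, 3.14].

INTERFACE

Orientations are given as a unit quaternion [x, y, z, w].
In Python, from cell import arm, read_camera gives the robot as it stands. The module is installed in compiled form; this text tells all that it offers.
- The arm moves only by the tool servo_tool, never from a script. Its argument "steps" is a list that holds one entry, the list of rows, each a list of 6 numbers: the shift along the tool's x, y, z in m, then the turn, a rotation vector about the tool's x, y, z in degrees. A call has 1 to 5 rows; each row shifts and turns the commanded pose from where the row before left it, along the tool's axes as they then stand; what a row does not reach is not made up. A row lasts 1/8 s, in which the tool goes at most 62.5 mm and 10.7 degrees, less where a joint would pass 70% of its speed; a pose out of reach is approached as far as the arm can. A call is refused whole if a number of a shift passes 0.0625 or a number of a turn 10.7, either way. A call with a gripper value outside its range is refused whole. "fingers" is the opening, from 0 (shut) to 1 (fully open), set as the call begins (left out, the last holds). The fingers move at their own pace and stop on an object; "force" is the grip in N (left out, the last holds). Time passes only in rows, so rows that do not move let the fingers close. It gives the time, the measured TCP pose, the force, the opening and the grip force at its end, in the units of the state.
- arm.get_state(): the state, without advancing time (a new reading comes with each control period).
- read_camera(name): name is "scene" or "top" or "wrist"; returns a dict with "img" (384x512x3 uint8, blue, green, red), "range_z" (384x512 float32, m along the optical axis (not along the pixel's ray), 0 where there is no reading), "mtx" (3x3 intrinsics, pixels), "k1" (the pictures are not rectified: a ray, as slopes to the right and down, at radius r is drawn at 1 + k1 r^2 times it, then the intrinsics apply), "rvec" (rotation vector, rad) and "tvec" (3), from world to camera coordinates, as OpenCV has them; the wrist camera has in their place "T_tool_cam" (4x4, takes a point from camera to tool coordinates, whose origin is the TCP and whose axes are the flange's). Camera axes: x right, y down, z forward; pixel columns grow to the right and rows downward; lengths in m; the calibration is good to about 2 mm. A picture is of the moment at which its call begins: read the wrist's pose just before it.
- arm.sign_off(): hands the job in; it is judged then, once.
The state is a dict: "time_s": time; "joints": joint angles; "joint_velocities": joint speeds; "joint_efforts": joint torques, N m; "tcp_pos": TCP position; "eef_rot": TCP orientation; "force": force on the tool from outside, world axes, zero at the start; "torque": the same for the moment, N m; "width": opening from 0.0 (shut) to 1.0 (fully open); "finger_force": force on a finger pad.
Only numpy, scipy, OpenCV 4.12 (cv2) and the standard library are available. Lean on these libraries where they do the work, as an engineer would, in place of code of your own. Each camera call takes 0.05 s, during which the arm holds its last target. There are 200 camera calls.

## Working session

There is one attempt and no reset: what is moved stays moved. The work goes in short steps, Python scripts to look and compute and a tool call to move; the robot and the scene stay as the last step left them, time stands still between calls to the robot, and variables do not carry over. Pictures are saved under pics/ and viewed, at most 14 in all, crops included, and the job is handed in when it is done.

Besides the shell and the picture viewer there is one more tool, called after ">>>" as name([rows], argument=value, ...), one row to a line, values as JSON. servo_tool: Moves the arm, as the interface text tells. Its arguments: {"type":"object","properties":{"steps":{"type":"array","items":{"type":"array","items":{"type":"array","items":{"type":"number"}}}},"fingers":{"type":"number"},"force":{"type":"number"}},"required":["steps"]}

```bash
mkdir -p pics
cat > h.py <<'E'
import numpy as np,cv2
from cell import arm,read_camera
from scipy.spatial.transform import Rotation as R
def cam(name):
    s=arm.get_state(); c=read_camera(name)
    if name=="wrist":
        T=np.eye(4);T[:3,:3]=R.from_quat(s["eef_rot"]).as_matrix();T[:3,3]=s["tcp_pos"]
        c["T"]=T@np.array(c["T_tool_cam"])
    else:
        Rm=cv2.Rodrigues(np.array(c["rvec"],float))[0];T=np.eye(4);T[:3,:3]=Rm.T;T[:3,3]=-Rm.T@np.array(c["tvec"],float).ravel();c["T"]=T
    return c
def ray(c,uv):
    uv=np.array(uv,float).reshape(-1,2);k=np.array(c["mtx"],float)
    d=(uv-k[:2,2])/[k[0,0],k[1,1]];x=d.copy()
    for _ in range(20): x=d/(1+c["k1"]*(x**2).sum(1,keepdims=True))
    return np.c_[x,np.ones(len(x))]
def plane(c,uv,z):
    r=ray(c,uv)@c["T"][:3,:3].T;o=c["T"][:3,3]
    return o+r*((z-o[2])/r[:,2])[:,None]
def depth(c,uv):
    uv=np.array(uv).reshape(-1,2).astype(int);z=c["range_z"][uv[:,1],uv[:,0]]
    return (ray(c,uv)*z[:,None])@c["T"][:3,:3].T+c["T"][:3,3]
E
python3 - <<'E'
from h import *
for n in("scene","top","wrist"):
    c=cam(n);cv2.imwrite(f"pics/{n}0.png",c["img"]);print(n,c["T"].round(3).tolist(),c["k1"],np.array(c["mtx"]).tolist())
print(arm.get_state())
E
```

```text
scene [[-0.792, -0.306, 0.529, -0.148], [-0.611, 0.407, -0.679, 0.93], [-0.008, -0.861, -0.509, 0.673], [0.0, 0.0, 0.0, 1.0]] -0.066818545653262 [[383.73887252408775, 0.0, 256.2743886722421], [0.0, 383.73887252408775, 186.9733232575495], [0.0, 0.0, 1.0]]
top [[0.004, -0.985, 0.17, 0.305], [-1.0, -0.004, -0.003, 0.139], [0.003, -0.17, -0.985, 1.224], [0.0, 0.0, 0.0, 1.0]] 0.008301350294097338 [[370.7723015513329, 0.0, 265.1603105820185], [0.0, 370.7723015513329, 191.35792826745237], [0.0, 0.0, 1.0]]
wrist [[0.25, -0.931, -0.267, 0.226], [-0.968, -0.241, -0.066, -0.588], [-0.003, 0.275, -0.961, 0.373], [0.0, 0.0, 0.0, 1.0]] -0.04745822691341915 [[323.7892522085289, 0.0, 255.73932371030577], [0.0, 323.7892522085289, 193.19846756391138], [0.0, 0.0, 1.0]]
{'time_s': 0.15, 'joints': array([-1.38767509e+00,  3.08876731e-01,  1.63487000e+00, -4.90303570e-06,
        1.19972915e+00, -6.97400737e-02]), 'joint_velocities': array([ 0.00044974, -0.00303875, -0.00414905, -0.00018811,  0.00118892,
       -0.00038788]), 'joint_efforts': array([-4.40728572e-04, -4.15802729e+01, -2.77146971e+01, -1.06843672e-04,
        6.04420871e-03,  1.27041085e-05]), 'tcp_pos': array([ 0.1561892 , -0.60450016,  0.23027774]), 'eef_rot': array([ 9.92017733e-01,  1.26094927e-01, -5.56322855e-05, -9.39973054e-04]), 'force': array([ 0.13054606, -0.36757291, -0.38367709]), 'torque': array([ 0.01085328, -0.08477548,  0.03652128]), 'finger_force': 0.0, 'width': 0.9984608974260125}
```

View pics/top0.png

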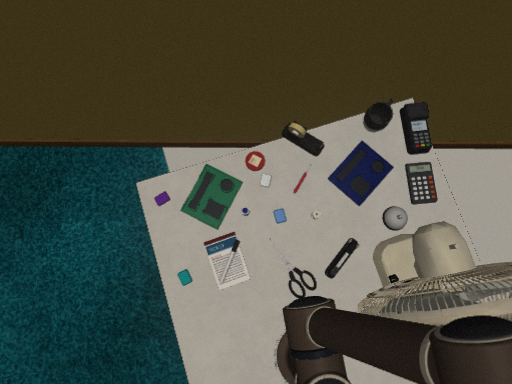

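View pics/scene0.png

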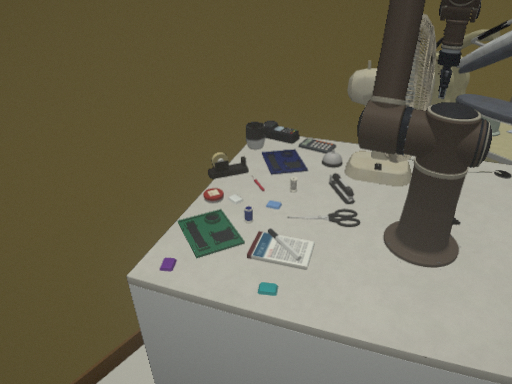

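Top view: green tray (212,196), navy tray (361,173), white chalk (265,181), blue chalk (280,215), blue spool (245,211), white spool (316,215), ripper (300,182), tin (255,161), tape (302,138), mug (378,116).
Could be confused: for the white chalk, purple (162,198) and turquoise (185,277) blocks; for the blue chalk, turquoise (185,277); for the white spool, the dome (395,217); for the ripper, pen (232,260). I choose by the description.

Run:
```python
from h import *
c=cam("top");im=c["img"]
cv2.imwrite("pics/crop1.png",cv2.resize(im[125:235,170:400],None,fx=3.4,fy=3.4,interpolation=cv2.INTER_CUBIC))
hsv=cv2.cvtColor(im,cv2.COLOR_BGR2HSV)
def comp(mask,win,z,n):
    x0,y0,x1,y1=win;m=np.zeros(mask.shape,np.uint8);m[y0:y1,x0:x1]=mask[y0:y1,x0:x1]
    cs,_=cv2.findContours(m,cv2.RETR_EXTERNAL,cv2.CHAIN_APPROX_NONE)
    k=max(cs,key=cv2.contourArea);P=plane(c,k.reshape(-1,2),z)[:,:2].astype(np.float32)
    r=cv2.minAreaRect(P*1000);d=depth(c,[np.mean(k.reshape(-1,2),0)])[0]
    print(n,np.round(r[0],1),np.round(r[1],1),round(r[2],1),"depth",d.round(3),cv2.boundingRect(k))
H,S,V=[hsv[...,i].astype(int) for i in range(3)]
u=lambda b:(b*255).astype(np.uint8)
comp(u((H>60)&(H<85)&(S>100)),(170,155,250,235),.008,"green")
comp(u((H>105)&(H<135)&(S>120)),(325,135,400,210),.008,"navy")
comp(u((H>95)&(H<125)&(S>90)),(268,203,295,228),.004,"bchalk")
comp(u((H>105)&(H<135)&(S>90)),(237,202,255,220),.043,"bspool")
comp(u(((H<8)|(H>170))&(S>110)),(288,168,313,198),.006,"ripper")
comp(u(((H<8)|(H>170))&(S>110)),(240,145,270,175),.02,"tin")
comp(u(V>V[175:187,280:290].mean()+12),(257,172,275,190),.004,"wchalk")
comp(u(V>V[175:187,280:290].mean()+12),(307,206,327,224),.043,"wspool")
```

```text
green [499.4 314.4] [137.1 177.1] 63.3 depth [0.502 0.316 0.006] (181, 164, 61, 65)
navy [ 581.  -183.5] [136.1 177.1] 47.9 depth [ 0.584 -0.185 -0.001] (328, 141, 65, 64)
bchalk [434.9  88.6] [42.1 31.4] 15.6 depth [0.436 0.09  0.008] (274, 209, 12, 14)
bspool [447.6 200.2] [12.9 12.8] 0.2 depth [0.447 0.203 0.045] (243, 208, 5, 5)
ripper [545.6  20.7] [ 7.9 75.1] 60.2 depth [0.546 0.023 0.011] (294, 173, 12, 20)
tin [617.3 171.7] [62.5 62.7] 46.0 depth [0.618 0.173 0.021] (245, 151, 20, 20)
wchalk [555. 137.] [24.5 36.6] 76.4 depth [0.556 0.14  0.01 ] (261, 174, 9, 12)
wspool [436.5 -28. ] [17.9 20.7] 44.6 depth [ 0.439 -0.028  0.038] (313, 210, 8, 7)
```

View pics/crop1.png

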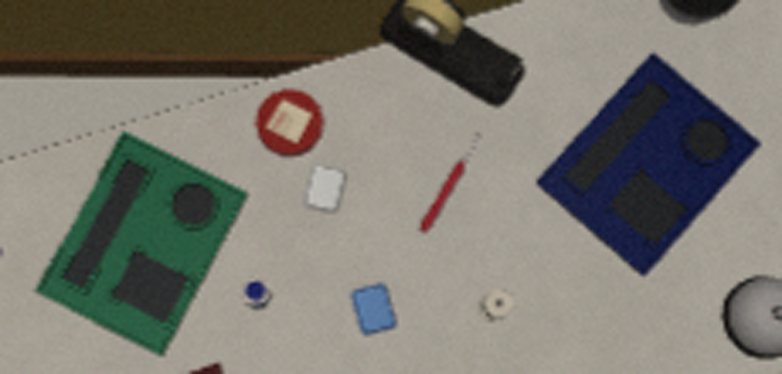

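The crop confirms the choices: white chalk (326,189), blue chalk (374,308), blue spool (256,292), white spool (498,304), ripper with its blade toward (478,135), and the wells and nests in both trays. Before the first move I'll check how high the fan beside the arm stands.

```bash
cat >> h.py <<'E'
def psi():
    m=R.from_quat(arm.get_state()["eef_rot"]).as_matrix();return np.degrees(np.arctan2(m[1,0],m[0,0]))
def go(x,y,z,ps=None,start=None,n=None):
    """rows in tool axes from the present (or given) pose"""
    s=arm.get_state();p=np.array(s["tcp_pos"]) if start is None else np.array(start[:3]);a=psi() if start is None else start[3]
    d=np.array([x,y,z])-p;t=0 if ps is None else (ps-a+180)%360-180
    n=n or int(max(np.ceil(np.linalg.norm(d)/.06),np.ceil(abs(t)/10.5),1))
    for i in range(n):
        q=np.radians(a+t*i/n);v=d/n
        print([round(float(k),3) for k in (v[0]*np.cos(q)+v[1]*np.sin(q),v[0]*np.sin(q)-v[1]*np.cos(q),-v[2])]+[0,0,round(-t/n,1)])
    print("->",[x,y,z,a+t])
E
python3 - <<'E'
from h import *
G=np.zeros((16,26))
for n in("top","scene"):
    c=cam(n);v,u=np.where(c["range_z"]>0);P=depth(c,np.c_[u,v])
    i=((P[:,0]+.1)/.05).astype(int);j=((P[:,1]+.8)/.05).astype(int)
    ok=(P[:,0]>-.1)&(P[:,1]>-.8)&(i<16)&(j<26)
    np.maximum.at(G,(i[ok],j[ok]),P[ok,2])
print("cols y from -.8 step .05; rows x from .65 down to -.1, cm")
for k in range(15,-1,-1): print(f"{-.1+.05*k:5.2f}",(G[k]*100).astype(int))
E
```

```text
cols y from -.8 step .05; rows x from .65 down to -.1, cm
 0.65 [0 0 0 0 0 0 0 4 4 4 0 1 1 0 5 5 8 6 0 2 0 0 0 0 0 0]
 0.60 [0 0 0 0 0 0 0 1 3 1 1 1 1 1 0 2 0 0 2 2 2 0 1 0 0 0]
 0.55 [0 0 0 0 0 0 0 1 2 1 1 1 1 1 1 1 1 0 2 2 1 1 1 1 0 0]
 0.50 [0 0 0 0 0 0 0 1 2 1 0 1 1 1 1 0 1 0 1 1 1 1 1 0 0 1]
 0.45 [0 0 0 0 0 0 0 1 1 3 3 0 1 1 0 4 0 1 0 4 4 1 1 1 1 1]
 0.40 [0 0 0 0 0 0 0 0 0 4 5 1 0 0 0 5 0 1 1 5 5 1 1 1 1 0]
 0.35 [ 0  0  0  0  0  0  0  0  0 36 37 36  3  4  0  0  0  0  0  0  2  1  1  0
  0  0]
 0.30 [ 0  0  0  0  0  0  0  0  4 38 40 36  4  4  3  0  0  1  1  0  3  3  1  0
  0  0]
 0.25 [ 0  0  0  0  0 42 44 39 46 53 53 50  0  5  5  1  1  1  0  1  3  3  1  1
  1  0]
 0.20 [ 0  0  0 47 55 44 49 52 38 55 55 55 53 83 82 65 35 35  0  1  1  3  1  1
  1  0]
 0.15 [ 0  0 34 52 55 55 57 58 50 54 55 53 53 82 82 69 54 39 32  0  0  1  0  0
  0  0]
 0.10 [ 0  0  0 54 55 34 57 58 58 47 50 50 49 47 72 67 53 39  0  0  0  0  0  0
  0  0]
 0.05 [ 0  0  0 57 56 58 58 58  0  0  0  0  0  0  0 38 38 36  0  0  0  0  0  0
  0  0]
 0.00 [ 0  0  0  0  0  0  0  0  0  0  0  0  0  0  0 39 39 38  0  0  0  0  0  0
  0  0]
-0.05 [ 0  0  0  0  0  0  0  0  0  0  0  0  0  0  0 39 39 38  1  0  0  0  0  0
  0  0]
-0.10 [ 0  0  0  0  1  0  0  0  0  0  0  0  0  0  1 38 38  2  0  0  0  0  0  0
  0  0]
```

View pics/wrist0.png

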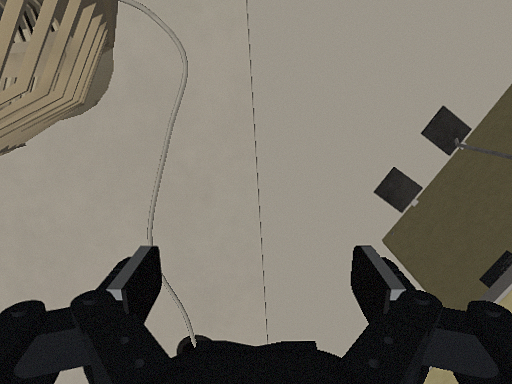

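The wrist view shows the fan cage at upper left (0-115, 0-150), between the start pose and the work. I'll map it by its beige colour.

Run:
```python
from h import *
G=np.zeros((12,14));L=np.full((12,14),9.)
for n in("top","scene","wrist"):
    c=cam(n);v,u=np.where(c["range_z"]>0);P=depth(c,np.c_[u,v]);b=c["img"][v,u].astype(int)
    m=(b.max(1)>110)&(P[:,2]>.03) | ((b[:,2]-b[:,0]>18)&(b.max(1)>80)&(P[:,2]>.03))
    P=P[m]
    print(n,len(P))
    i=np.floor((P[:,0]+.0)/.05).astype(int);j=np.floor((P[:,1]+.8)/.05).astype(int)
    ok=(i>=0)&(j>=0)&(i<12)&(j<14)
    np.maximum.at(G,(i[ok],j[ok]),P[ok,2]);np.minimum.at(L,(i[ok],j[ok]),P[ok,2])
print("y",np.arange(-80,-10,5))
for k in range(11,-1,-1): print(f"{.05*k:5.2f}"," ".join(f"{int(l*100) if l<9 else 0:2d}-{int(g*100):2d}" for l,g in zip(L[k],G[k])))
```

```text
top 8961
scene 64315
wrist 10903
y [-80 -75 -70 -65 -60 -55 -50 -45 -40 -35 -30 -25 -20 -15]
 0.55  0- 0  0- 0  0- 0  0- 0  0- 0  0- 0  0- 0  0- 0  0- 0  0- 0  0- 0  0- 0  0- 0  0- 0
 0.50  0- 0  0- 0  0- 0  0- 0  0- 0  0- 0  0- 0  0- 0  0- 0  0- 0  0- 0  0- 0  0- 0  0- 0
 0.45  0- 0  0- 0  0- 0  0- 0  0- 0  0- 0  0- 0  0- 0  0- 0  3- 3  3- 3  0- 0  0- 0  0- 0
 0.40  0- 0  0- 0  0- 0  0- 0  0- 0  0- 0  0- 0  0- 0  0- 0  3- 4  3- 5  0- 0  0- 0  0- 0
 0.35  0- 0  0- 0  0- 0  0- 0  0- 0  0- 0  0- 0  0- 0  0- 0  3-36  3-36 27-35  0- 0  3- 4
 0.30  0- 0  0- 0  0- 0  0- 0  0- 0  0- 0  0- 0  0- 0  4- 4  4-37  3-40  3-36  3- 3  4- 4
 0.25  0- 0  0- 0  0- 0  0- 0  0- 0 21-42 20-20 14-38  5-46  4-53  4-53  3-50  0- 0  4- 5
 0.20  0- 0  0- 0  0- 0  0- 0  0- 0 18-43 14-48  4-51  4-38  4-40  3-55  3-55 22-53 22-82
 0.15  0- 0  0- 0 25-29 24-31 24-42 21-29 16-29 11-31  3-50  4-55  3-55 10-53 12-53 16-49
 0.10  0- 0  0- 0  0- 0 33-46 26-35 28-29  0- 0  0- 0 37-38  3-46  3-48 12-50 13-49 16-46
 0.05  0- 0  0- 0  0- 0  0- 0 53-53 58-58  0- 0  0- 0  0- 0  0- 0  0- 0  0- 0  0- 0  0- 0
 0.00  0- 0  0- 0  0- 0  0- 0  0- 0  0- 0  0- 0  0- 0  0- 0  0- 0  0- 0  0- 0  0- 0  0- 0
```

Run:
```python
from h import *
a=cam("top")["img"][200:330,340:512];b=cam("scene")["img"][0:200,320:512]
a=cv2.resize(a,(516,390),interpolation=cv2.INTER_CUBIC);b=cv2.resize(b,(280,292));o=np.zeros((390,800,3),np.uint8);o[:,:516]=a;o[:292,518:798]=b
cv2.imwrite("pics/fan.png",o)
```

```text
(no output)
```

View pics/fan.png

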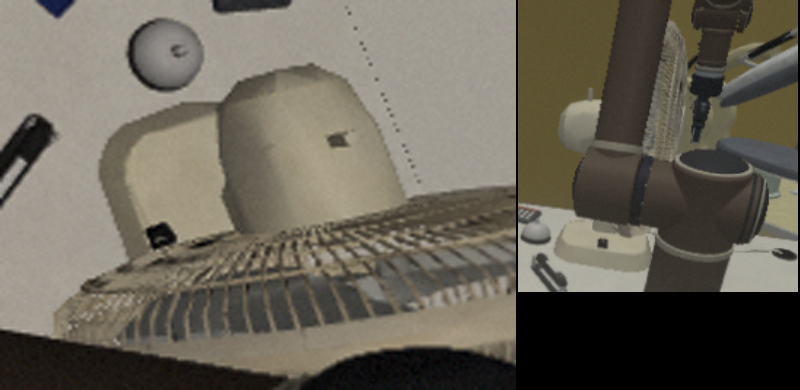

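The fan cage spans roughly x 0.1-0.28, y -0.55 to -0.12, up to z 0.58. So I lift to z 0.68 first, then cross above it.

>>> servo_tool([
  [[0,0,-0.06,0,0,0],[0,0,-0.06,0,0,0],[0,0,-0.06,0,0,0],[0,0,-0.06,0,0,0],[0,0,-0.06,0,0,0]],
], fingers=1, force=30)

```text
time_s: 1.18
tcp_pos: [0.1562, -0.6048, 0.5335]
eef_rot: [0.992, 0.126, 0.0, 0.0]
force: [-0.0, -0.8, 0.2]
width: 1.003
finger_force: 0.0
```

>>> servo_tool([
  [[0,0,-0.05,0,0,0],[0,0,-0.05,0,0,0],[0,0,-0.05,0,0,0],[0,0,0,0,0,0]],
])

```text
time_s: 1.68
tcp_pos: [0.1562, -0.6049, 0.6873]
eef_rot: [0.992, 0.126, 0.0, 0.005]
force: [1.0, -0.1, -0.5]
width: 0.998
finger_force: 0.0
```

Run:
```python
from h import *
print(psi());go(.48,-.32,.687)
go(.448,.19,.25,start=(.48,-.32,.687,14.5))
print("heights",0)
```

```text
14.483271260502992
[0.048, -0.024, 0.0, 0, 0, 0.0]
[0.048, -0.024, 0.0, 0, 0, 0.0]
[0.048, -0.024, 0.0, 0, 0, 0.0]
[0.048, -0.024, 0.0, 0, 0, 0.0]
[0.048, -0.024, 0.0, 0, 0, 0.0]
[0.048, -0.024, 0.0, 0, 0, 0.0]
[0.048, -0.024, 0.0, 0, 0, 0.0]
[0.048, -0.024, 0.0, 0, 0, 0.0]
-> [0.48, -0.32, 0.687, np.float64(14.483271260502992)]
[0.008, -0.042, 0.036, 0, 0, 0.0]
[0.008, -0.042, 0.036, 0, 0, 0.0]
[0.008, -0.042, 0.036, 0, 0, 0.0]
[0.008, -0.042, 0.036, 0, 0, 0.0]
[0.008, -0.042, 0.036, 0, 0, 0.0]
[0.008, -0.042, 0.036, 0, 0, 0.0]
[0.008, -0.042, 0.036, 0, 0, 0.0]
[0.008, -0.042, 0.036, 0, 0, 0.0]
[0.008, -0.042, 0.036, 0, 0, 0.0]
[0.008, -0.042, 0.036, 0, 0, 0.0]
[0.008, -0.042, 0.036, 0, 0, 0.0]
[0.008, -0.042, 0.036, 0, 0, 0.0]
-> [0.448, 0.19, 0.25, 14.5]
heights 0
```

>>> servo_tool([
  [[0.048,-0.024,0,0,0,0],[0.048,-0.024,0,0,0,0],[0.048,-0.024,0,0,0,0],[0.048,-0.024,0,0,0,0],[0.048,-0.024,0,0,0,0]],
])

```text
time_s: 2.3
tcp_pos: [0.3597, -0.4276, 0.6797]
eef_rot: [0.992, 0.126, -0.0, -0.001]
force: [1.0, 0.4, 0.2]
width: 0.999
finger_force: 0.0
```

>>> servo_tool([
  [[0.048,-0.024,0,0,0,0],[0.048,-0.024,0,0,0,0],[0.048,-0.024,0,0,0,0],[0,0,0,0,0,0]],
])

```text
time_s: 2.8
tcp_pos: [0.4825, -0.3206, 0.679]
eef_rot: [0.992, 0.129, -0.001, -0.002]
force: [-0.5, -0.6, 0.3]
width: 0.995
finger_force: 0.0
```

>>> servo_tool([
  [[0.008,-0.042,0.036,0,0,0],[0.008,-0.042,0.036,0,0,0],[0.008,-0.042,0.036,0,0,0],[0.008,-0.042,0.036,0,0,0],[0.008,-0.042,0.036,0,0,0]],
])

```text
time_s: 3.42
tcp_pos: [0.465, -0.1093, 0.499]
eef_rot: [0.992, 0.125, -0.001, -0.0]
force: [-0.3, -0.4, 0.8]
width: 1.002
finger_force: 0.0
```

>>> servo_tool([
  [[0.008,-0.042,0.036,0,0,0],[0.008,-0.042,0.036,0,0,0],[0.008,-0.042,0.036,0,0,0],[0.008,-0.042,0.036,0,0,0],[0.008,-0.042,0.036,0,0,0]],
])

```text
time_s: 4.05
tcp_pos: [0.4514, 0.1036, 0.3193]
eef_rot: [0.992, 0.125, -0.0, 0.0]
force: [1.0, 0.3, 0.2]
width: 1.0
finger_force: 0.0
```

>>> servo_tool([
  [[0.008,-0.042,0.036,0,0,0],[0.008,-0.042,0.036,0,0,0],[0,0,0,0,0,0]],
])

```text
time_s: 4.42
tcp_pos: [0.4433, 0.1889, 0.2449]
eef_rot: [0.992, 0.128, -0.004, 0.001]
force: [-0.7, 0.0, 1.1]
width: 0.998
finger_force: 0.0
```

```bash
cat >> h.py <<'E'
def masks(im):
    hsv=cv2.cvtColor(im,cv2.COLOR_BGR2HSV);H,S,V=[hsv[...,i].astype(int) for i in range(3)]
    u=lambda b:(b*255).astype(np.uint8)
    return dict(blue=u((H>95)&(H<135)&(S>90)&(V>50)),red=u(((H<8)|(H>170))&(S>110)&(V>50)),green=u((H>55)&(H<88)&(S>90)),white=u((S<40)&(V>195)))
def comps(c,m,z,amin=80,near=None,rad=.06):
    cs,_=cv2.findContours(m,cv2.RETR_EXTERNAL,cv2.CHAIN_APPROX_NONE)
    for k in cs:
        if cv2.contourArea(k)<amin: continue
        P=plane(c,k.reshape(-1,2),z)[:,:2];r=cv2.minAreaRect((P*1000).astype(np.float32))
        if near is not None and np.hypot(*(np.array(r[0])/1000-near))>rad: continue
        x,y,w,h=cv2.boundingRect(k);d=depth(c,[[x+w//2,y+h//2]])[0]
        print(np.round(r[0],1),np.round(r[1],1),round(r[2],1),"z",d[2].round(3),"px",(x,y,w,h))
E
python3 - <<'E'
from h import *
c=cam("wrist");cv2.imwrite("pics/w1.png",c["img"]);m=masks(c["img"])
for z in(.0455,): comps(c,m["blue"],z)
v,u=np.where(c["range_z"]>0);P=depth(c,np.c_[u,v]);q=(P[:,2]>.038)&(P[:,2]<.055)&(np.hypot(P[:,0]-.448,P[:,1]-.2)<.04)
print(P[q].min(0),P[q].max(0),q.sum())
E
```

```text
[354.6 271.1] [25.3 92.6] 20.1 z 0.012 px (124, 211, 82, 27)
[447.1 102.7] [38.5 31. ] 14.8 z 0.009 px (318, 167, 30, 35)
[449.9 201.9] [17.3 17.1] 14.5 z 0.048 px (237, 151, 17, 17)
[545.9 -60.9] [52.7 16.7] 26.8 z 0.009 px (496, 110, 16, 49)
[0.43658042 0.18868675 0.04406328] [0.46332957 0.2153039  0.04830052] 487
```

View pics/w1.png

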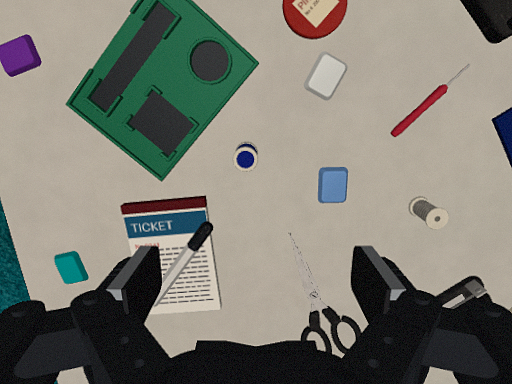

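Wrist view: blue spool (245,157), white chalk (326,77), blue chalk (333,186), white spool (430,213), ripper (430,105), green tray with its well at (210,60) and nest at (160,122). It agrees with the top view.

Run:
```python
from h import *
go(.450,.202,.09,n=3)
go(.450,.202,.027,start=(.450,.202,.09,14.5))
```

```text
[0.003, -0.004, 0.052, 0, 0, 0.0]
[0.003, -0.004, 0.052, 0, 0, 0.0]
[0.003, -0.004, 0.052, 0, 0, 0.0]
-> [0.45, 0.202, 0.09, np.float64(14.59414115490663)]
[0.0, 0.0, 0.032, 0, 0, 0.0]
[0.0, 0.0, 0.032, 0, 0, 0.0]
-> [0.45, 0.202, 0.027, 14.5]
```

>>> servo_tool([
  [[0.003,-0.004,0.052,0,0,0],[0.003,-0.004,0.052,0,0,0],[0.003,-0.004,0.052,0,0,0],[0,0,0.031,0,0,0],[0,0,0.031,0,0,0]],
])

```text
time_s: 5.1
tcp_pos: [0.4544, 0.2012, 0.0314]
eef_rot: [0.992, 0.125, 0.001, 0.0]
force: [0.2, -0.3, 0.7]
width: 1.0
finger_force: 0.0
```

>>> servo_tool([
  [[0,0,0,0,0,0],[0,0,0,0,0,0],[0,0,0,0,0,0],[0,0,0,0,0,0]],
], fingers=0, force=25)

```text
time_s: 5.6
tcp_pos: [0.4544, 0.2031, 0.0331]
eef_rot: [0.992, 0.126, 0.002, -0.0]
force: [0.4, -1.6, 5.2]
width: 0.267
finger_force: 24.2
```

>>> servo_tool([
  [[0,0,0,0,0,0],[0,0,0,0,0,0],[0,0,0,0,0,0]],
])

```text
time_s: 5.98
tcp_pos: [0.4544, 0.2032, 0.0331]
eef_rot: [0.992, 0.126, 0.002, -0.0]
force: [-0.8, -1.9, 7.3]
width: 0.263
finger_force: 24.3
```

>>> servo_tool([
  [[0,0,-0.02,0,0,0],[0,0,-0.04,0,0,0],[0,0,-0.05,0,0,0],[0,0,0,0,0,0]],
])

```text
time_s: 6.48
tcp_pos: [0.4565, 0.2042, 0.1462]
eef_rot: [0.992, 0.126, 0.005, -0.001]
force: [-0.3, 0.0, -0.3]
width: 0.263
finger_force: 24.5
```

Run:
```python
from h import *
c=cam("wrist");cv2.imwrite("pics/w2.png",c["img"])
```

```text
(no output)
```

View pics/w2.png

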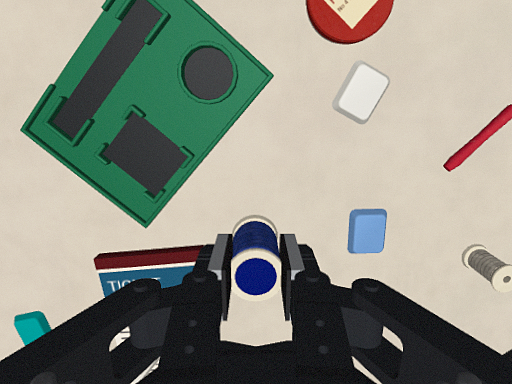

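The spool is held between the pads (255,275) and hangs upright. On to the navy tray.

Run:
```python
from h import *
go(.585,-.225,.2)
c=cam("top")
v,u=np.where(c["range_z"]>0);P=depth(c,np.c_[u,v]);q=(P[:,2]>.05)&(P[:,0]>.6)&(P[:,0]<.9)&(P[:,1]>-.4)&(P[:,1]<-.1)
print("mug",P[q].min(0),P[q].max(0))
```

```text
[0.002, 0.056, -0.007, 0, 0, 0.0]
[0.002, 0.056, -0.007, 0, 0, 0.0]
[0.002, 0.056, -0.007, 0, 0, 0.0]
[0.002, 0.056, -0.007, 0, 0, 0.0]
[0.002, 0.056, -0.007, 0, 0, 0.0]
[0.002, 0.056, -0.007, 0, 0, 0.0]
[0.002, 0.056, -0.007, 0, 0, 0.0]
[0.002, 0.056, -0.007, 0, 0, 0.0]
-> [0.585, -0.225, 0.2, np.float64(14.504760914566218)]
mug [ 0.71341867 -0.3999716   0.05002037] [ 0.89999984 -0.10002371  0.44266969]
```

>>> servo_tool([
  [[0.002,0.056,-0.007,0,0,0],[0.002,0.056,-0.007,0,0,0],[0.002,0.056,-0.007,0,0,0],[0.002,0.056,-0.007,0,0,0],[0.002,0.056,-0.007,0,0,0]],
])

```text
time_s: 7.2
tcp_pos: [0.531, -0.0673, 0.1742]
eef_rot: [0.992, 0.126, -0.002, -0.001]
force: [1.1, 0.1, -0.2]
width: 0.265
finger_force: 24.6
```

>>> servo_tool([
  [[0.002,0.056,-0.007,0,0,0],[0.002,0.056,-0.007,0,0,0],[0.002,0.056,-0.007,0,0,0],[0,0,0,0,0,0]],
])

```text
time_s: 7.7
tcp_pos: [0.5802, -0.2308, 0.1957]
eef_rot: [0.992, 0.124, -0.001, 0.0]
force: [0.4, 1.0, 0.2]
width: 0.26
finger_force: 24.6
```

Run:
```python
from h import *
c=cam("wrist");im=c["img"];cv2.imwrite("pics/w3.png",im)
h=cv2.cvtColor(im,cv2.COLOR_BGR2HSV)
m=((h[...,1]<80)&(h[...,2]<75)).astype(np.uint8)*255
comps(c,m,.004,300,(.6,-.2),.1)
comps(c,masks(im)["blue"],.008,2000)
v,u=np.where(c["range_z"]>0);P=depth(c,np.c_[u,v]);q=(P[:,2]>.06)&(P[:,0]>.66)&(P[:,2]<.13)
print("mug",P[q].min(0),P[q].max(0),arm.get_state()["tcp_pos"])
```

```text
[ 539.5 -180.6] [59.6 50. ] 47.9 z 0.003 px (166, 164, 68, 65)
[ 598.2 -245.1] [22.9 38.9] 34.3 z 0.004 px (253, 144, 38, 25)
[ 580.5 -125.4] [25.  48.3] 48.2 z 0.003 px (132, 126, 50, 43)
[ 584.5 -183.1] [138.8 179.1] 47.9 z 0.005 px (103, 46, 218, 205)
mug [ 0.7191779  -0.39130804  0.06001268] [ 0.77398108 -0.20883307  0.09883174] [ 0.57917691 -0.22826718  0.19500274]
```

View pics/w3.png

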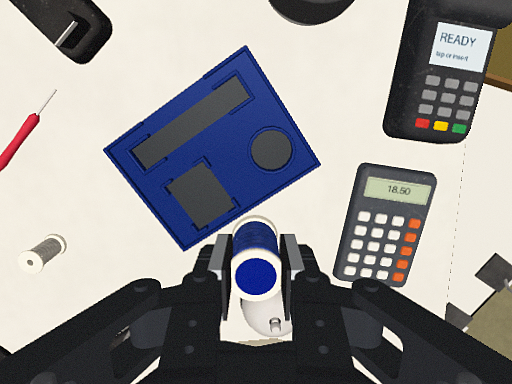

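The picture shows the navy tray whole: well (271,150), nest (200,196), groove (195,120). The nest measures 60x50, as it should. The mug is clear beyond x 0.72.

Run:
```python
from h import *
go(.610,-.240,.09)
```

```text
[0.013, 0.009, 0.053, 0, 0, 0.0]
[0.013, 0.009, 0.053, 0, 0, 0.0]
-> [0.61, -0.24, 0.09, np.float64(14.314602120482343)]
```

>>> servo_tool([
  [[0.013,0.009,0.053,0,0,0],[0.013,0.009,0.053,0,0,0],[0,0,0,0,0,0]],
])

```text
time_s: 8.12
tcp_pos: [0.6038, -0.2336, 0.0826]
eef_rot: [0.992, 0.127, -0.007, -0.005]
force: [-1.4, 1.0, -0.5]
width: 0.261
finger_force: 24.6
```

>>> servo_tool([
  [[0,0,0.03,0,0,0],[0,0,0.018,0,0,0],[0,0,0,0,0,0]],
])

```text
time_s: 8.5
tcp_pos: [0.6085, -0.2368, 0.0427]
eef_rot: [0.992, 0.126, -0.001, -0.001]
force: [-0.4, 0.3, -0.1]
width: 0.261
finger_force: 24.6
```

>>> servo_tool([
  [[0,0.002,0.003,0,0,0],[0,0,0.003,0,0,0],[0,0,0,0,0,0]],
])

```text
time_s: 8.88
tcp_pos: [0.6106, -0.2402, 0.0378]
eef_rot: [0.992, 0.126, 0.0, 0.0]
force: [0.3, 0.3, 0.0]
width: 0.263
finger_force: 24.6
```

>>> servo_tool([
  [[0,0,0.001,0,0,0],[0,0,0,0,0,0],[0,0,0,0,0,0],[0,0,0,0,0,0]],
], fingers=0.7)

```text
time_s: 9.38
tcp_pos: [0.6104, -0.2399, 0.0363]
eef_rot: [0.992, 0.126, -0.0, 0.0]
force: [0.1, -0.4, -0.4]
width: 0.702
finger_force: 0.0
```

>>> servo_tool([
  [[0,0,-0.03,0,0,0],[0,0,-0.06,0,0,0],[0,0,-0.06,0,0,0],[0,0,0,0,0,0]],
])

```text
time_s: 9.88
tcp_pos: [0.6151, -0.2421, 0.1942]
eef_rot: [0.992, 0.126, 0.006, 0.004]
force: [0.8, 0.3, 0.1]
width: 0.699
finger_force: 0.0
```

Run:
```python
from h import *
c=cam("wrist");im=c["img"]
comps(c,masks(im)["blue"],.049,100)
v,u=np.where(c["range_z"]>0);P=depth(c,np.c_[u,v]);q=(P[:,2]>.038)&(P[:,2]<.058)&(np.hypot(P[:,0]-.607,P[:,1]+.24)<.04)
print("spool top",np.median(P[q],0),P[q].min(0),P[q].max(0),q.sum(),psi())
go(.50,.135,.2,-14)
```

```text
[ 596.7 -188.2] [121.5 156.9] 47.9 z 0.003 px (86, 82, 213, 180)
spool top [ 0.60641765 -0.24072625  0.04933376] [ 0.59271805 -0.25405296  0.03807179] [ 0.6192979  -0.22763397  0.05163537] 648 14.485149227089725
[-0.002, -0.056, -0.001, 0, 0, np.float64(4.1)]
[-0.006, -0.056, -0.001, 0, 0, np.float64(4.1)]
[-0.01, -0.055, -0.001, 0, 0, np.float64(4.1)]
[-0.014, -0.054, -0.001, 0, 0, np.float64(4.1)]
[-0.018, -0.053, -0.001, 0, 0, np.float64(4.1)]
[-0.022, -0.052, -0.001, 0, 0, np.float64(4.1)]
[-0.025, -0.05, -0.001, 0, 0, np.float64(4.1)]
-> [0.5, 0.135, 0.2, np.float64(-13.999999999999996)]
```

Spool one sits at (0.606, -0.241), top at z 0.049: fully down. Next the white chalk.

>>> servo_tool([
  [[-0.002,-0.056,0,0,0,4.1],[-0.006,-0.056,0,0,0,4.1],[-0.01,-0.055,0,0,0,4.1],[-0.014,-0.054,0,0,0,4.1],[-0.018,-0.053,0,0,0,4.1]],
], fingers=0.62)

```text
time_s: 10.55
tcp_pos: [0.5279, 0.0299, 0.1842]
eef_rot: [0.999, -0.054, -0.002, -0.0]
force: [1.1, 0.1, 0.4]
width: 0.622
finger_force: 0.0
```

>>> servo_tool([
  [[-0.022,-0.052,0,0,0,4.1],[-0.025,-0.05,0,0,0,4.1],[0,0,0,0,0,0]],
])

```text
time_s: 10.92
tcp_pos: [0.495, 0.1389, 0.1842]
eef_rot: [0.993, -0.121, -0.002, 0.0]
force: [0.1, -0.3, -0.9]
width: 0.622
finger_force: 0.0
```

Run:
```python
from h import *
c=cam("wrist");im=c["img"];cv2.imwrite("pics/w4.png",im)
# chalk by depth (z>4mm) and by white mask
v,u=np.where(c["range_z"]>0);P=depth(c,np.c_[u,v]);q=(np.hypot(P[:,0]-.558,P[:,1]-.138)<.04)
m=np.zeros(im.shape[:2],np.uint8);k=q&(P[:,2]>.007)&(P[:,2]<.015);m[v[k],u[k]]=255
print("depth top");comps(c,m,.0085,100)
print("floor z",np.median(P[q&(P[:,2]<.006),2]),"top z",np.percentile(P[q,2],95))
h=cv2.cvtColor(im,cv2.COLOR_BGR2HSV);print(h[v[q],u[q]][::200].tolist()[:6], h[v[k],u[k]][::200].tolist()[:4])
print("ripper");comps(c,masks(im)["red"],.006,100)
print("bluechalk");comps(c,masks(im)["blue"],.006,100,(.44,.09))
print(arm.get_state()["tcp_pos"],psi())
```

```text
depth top
[557.1 136.7] [31.2 41.1] 77.3 z 0.009 px (226, 89, 34, 45)
floor z 0.00036594184101845784 top z 0.020414064569033004
[[18, 36, 184], [21, 32, 183], [20, 34, 186], [19, 31, 181], [20, 32, 181], [25, 21, 159]] [[12, 34, 167], [20, 15, 211], [24, 17, 208], [23, 16, 207]]
ripper
[549.1  21.1] [10.4 80. ] 59.6 z 0.01 px (345, 48, 36, 84)
[622.9 174.1] [69.  67.8] 75.4 z 0.022 px (149, 11, 75, 79)
bluechalk
[439.7  89.5] [44.2 34.5] 15.7 z 0.009 px (292, 189, 45, 46)
[0.49595342 0.13721226 0.18446179] -13.970270299272707
```

View pics/w4.png

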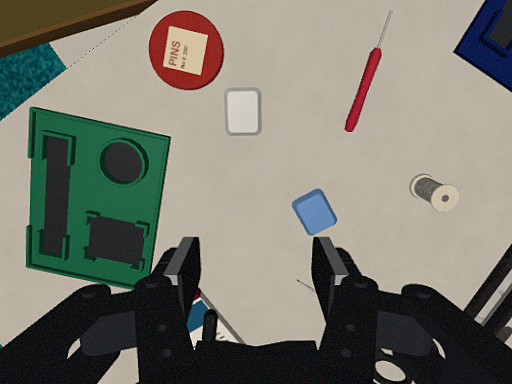

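The white chalk is at (243,111), upright in this view, with the tin at (187,50). Chalk centre (0.557, 0.137), 77°.

Run:
```python
from h import *
go(.557,.137,.06,-12.7,n=3)
```

```text
[0.02, -0.005, 0.041, 0, 0, np.float64(-0.4)]
[0.02, -0.005, 0.041, 0, 0, np.float64(-0.4)]
[0.02, -0.005, 0.041, 0, 0, np.float64(-0.4)]
-> [0.557, 0.137, 0.06, np.float64(-12.699999999999998)]
```

>>> servo_tool([
  [[0.02,-0.005,0.041,0,0,-0.4],[0.02,-0.005,0.041,0,0,-0.4],[0.02,-0.005,0.041,0,0,-0.4],[0,0,0,0,0,0]],
], fingers=0.55)

```text
time_s: 11.48
tcp_pos: [0.5566, 0.1338, 0.0579]
eef_rot: [0.993, -0.114, -0.005, 0.002]
force: [0.3, -0.1, 0.6]
width: 0.548
finger_force: 0.0
```

Run:
```python
from h import *
s=arm.get_state();print(s["tcp_pos"],psi(),s["eef_rot"])
go(.557,.137,.01,-12.7,n=2)
# finger-tip height from wrist depth
c=cam("wrist");v,u=np.where(c["range_z"]>0);P=depth(c,np.c_[u,v]);T=np.array(s["tcp_pos"]);a=np.radians(psi())
d=P-T;y=d[:,0]*np.sin(a)-d[:,1]*np.cos(a);x=d[:,0]*np.cos(a)+d[:,1]*np.sin(a)
q=(abs(x)<.02)&(abs(y)>.018)&(abs(y)<.045)&(P[:,2]>.03)
print("tip z rel TCP",np.percentile(d[q,2],[0,1,5,20]),q.sum())
```

```text
[0.55659695 0.13376776 0.05786863] -13.130718845649367 [ 0.99342895 -0.11432401 -0.00511632  0.00166495]
[-0.0, -0.002, 0.024, 0, 0, np.float64(-0.2)]
[-0.0, -0.002, 0.024, 0, 0, np.float64(-0.2)]
-> [0.557, 0.137, 0.01, np.float64(-12.699999999999987)]
tip z rel TCP [0.00244263 0.00714742 0.0154449  0.03659959] 15247
```

>>> servo_tool([
  [[0,-0.002,0.024,0,0,-0.2],[0,-0.001,0.024,0,0,0],[0,0,0.006,0,0,0],[0,0,0,0,0,0]],
])

```text
time_s: 12.02
tcp_pos: [0.5609, 0.1389, 0.0105]
eef_rot: [0.994, -0.112, 0.001, -0.0]
force: [0.2, 0.7, -0.1]
width: 0.551
finger_force: 0.0
```

>>> servo_tool([
  [[0,0,0.002,0,0,0],[0,0,0,0,0,0]],
])

```text
time_s: 12.28
tcp_pos: [0.5612, 0.1392, 0.0083]
eef_rot: [0.994, -0.112, 0.001, -0.0]
force: [-0.7, -0.1, -0.5]
width: 0.552
finger_force: 0.0
```

>>> servo_tool([
  [[-0.003,0.002,0.003,0,0,0],[0,0,0.003,0,0,0],[0,0,0,0,0,0]],
])

```text
time_s: 12.65
tcp_pos: [0.5566, 0.1378, 0.0008]
eef_rot: [0.994, -0.112, -0.0, 0.0]
force: [-0.1, 0.7, -0.4]
width: 0.55
finger_force: 0.0
```

>>> servo_tool([
  [[0,0,0.002,0,0,0],[0,0,0,0,0,0]],
])

```text
time_s: 12.9
tcp_pos: [0.557, 0.1378, -0.0009]
eef_rot: [0.994, -0.112, -0.0, 0.0]
force: [0.2, -0.3, -1.2]
width: 0.554
finger_force: 0.0
```

>>> servo_tool([
  [[0,0,0,0,0,0],[0,0,0,0,0,0],[0,0,0,0,0,0],[0,0,0,0,0,0]],
], fingers=0.3, force=25)

```text
time_s: 13.4
tcp_pos: [0.5575, 0.1379, -0.0005]
eef_rot: [0.994, -0.112, 0.0, -0.0]
force: [-0.5, -0.4, 2.0]
width: 0.39
finger_force: 25.0
```

>>> servo_tool([
  [[0,0,-0.02,0,0,0],[0,0,-0.05,0,0,0],[0,0,-0.06,0,0,0],[0,0,0,0,0,0]],
])

```text
time_s: 13.9
tcp_pos: [0.5624, 0.1388, 0.1369]
eef_rot: [0.994, -0.112, 0.007, -0.002]
force: [0.9, -0.2, -0.9]
width: 0.396
finger_force: 25.0
```

Run:
```python
from h import *
c=cam("wrist");cv2.imwrite("pics/w5.png",c["img"][200:384,120:400])
go(.5385,-.1806,.12,47.9)
```

```text
[0.008, 0.053, 0.002, 0, 0, np.float64(-10.1)]
[-0.001, 0.053, 0.002, 0, 0, np.float64(-10.1)]
[-0.01, 0.052, 0.002, 0, 0, np.float64(-10.1)]
[-0.019, 0.05, 0.002, 0, 0, np.float64(-10.1)]
[-0.028, 0.045, 0.002, 0, 0, np.float64(-10.1)]
[-0.035, 0.04, 0.002, 0, 0, np.float64(-10.1)]
-> [0.5385, -0.1806, 0.12, np.float64(47.90000000000001)]
```

View pics/w5.png

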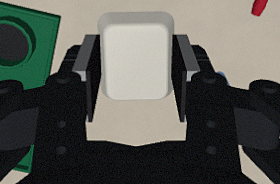

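The white chalk is gripped squarely between the pads, near the tips. On to the nest.

>>> servo_tool([
  [[0.008,0.053,0,0,0,-10.1],[-0.001,0.053,0,0,0,-10.1],[-0.01,0.052,0.002,0,0,-10.1],[-0.019,0.05,0.002,0,0,-10.1],[-0.028,0.045,0.002,0,0,-10.1]],
])

```text
time_s: 14.58
tcp_pos: [0.5375, -0.1288, 0.1218]
eef_rot: [0.945, 0.326, -0.001, -0.001]
force: [0.3, 0.4, -0.3]
width: 0.398
finger_force: 25.0
```

>>> servo_tool([
  [[-0.035,0.04,0.002,0,0,-10.1],[0,0,0,0,0,0],[0,0,0,0,0,0]],
])

```text
time_s: 14.95
tcp_pos: [0.5347, -0.18, 0.12]
eef_rot: [0.915, 0.404, -0.001, -0.001]
force: [0.7, 0.5, 0.4]
width: 0.395
finger_force: 25.1
```

```bash
cat >> h.py <<'E'
def held(c):
    s=arm.get_state();T=np.array(s["tcp_pos"]);M=R.from_quat(s["eef_rot"]).as_matrix()
    v,u=np.where(c["range_z"]>0);P=(depth(c,np.c_[u,v])-T)@M
    q=(abs(P[:,1])<.012)&(abs(P[:,0])<.035)&(P[:,2]>-.03)&(P[:,2]<.01)
    A=P[q];A=A[abs(A[:,2]-np.median(A[:,2]))<.004]
    k=np.linalg.lstsq(np.c_[A[:,:2],np.ones(len(A))],A[:,2],rcond=None)[0]
    print("held: x range",np.percentile(A[:,0],[1,99]).round(4),"z med",np.median(A[:,2]).round(4),"tilt deg x,y",np.degrees(k[:2]).round(1))
E
python3 - <<'E'
from h import *
c=cam("wrist");held(c);s=arm.get_state();print(s["tcp_pos"],psi(),np.degrees(s["joints"]).round())
go(.5385,-.1806,.05,47.9,n=2)
E
```

```text
held: x range [-0.0204  0.0194] z med -0.0088 tilt deg x,y [1.1 0.1]
[ 0.53504596 -0.17946141  0.12022051] 47.75210461641733 [-23.  19. 107.   0.  55.  19.]
[0.001, 0.002, 0.035, 0, 0, np.float64(-0.1)]
[0.001, 0.002, 0.035, 0, 0, np.float64(-0.1)]
-> [0.5385, -0.1806, 0.05, np.float64(47.89999999999999)]
```

>>> servo_tool([
  [[0.001,0.002,0.035,0,0,0],[0.001,0.002,0.035,0,0,0],[0,0,0.02,0,0,0],[0,0,0,0,0,0]],
])

```text
time_s: 15.5
tcp_pos: [0.5388, -0.1801, 0.0295]
eef_rot: [0.914, 0.406, -0.002, -0.002]
force: [-0.1, -0.5, -0.0]
width: 0.392
finger_force: 25.1
```

>>> servo_tool([
  [[0,0,0,0,0,0],[0,0,0,0,0,0]],
])

```text
time_s: 15.75
tcp_pos: [0.5417, -0.1823, 0.0328]
eef_rot: [0.914, 0.405, 0.001, 0.001]
force: [0.6, -0.2, 1.4]
width: 0.392
finger_force: 25.1
```

>>> servo_tool([
  [[-0.001,-0.003,0.012,0,0,0],[0,0,0.01,0,0,0],[0,0,0,0,0,0],[0,0,0,0,0,0]],
])

```text
time_s: 16.25
tcp_pos: [0.5374, -0.1806, 0.009]
eef_rot: [0.914, 0.405, -0.0, -0.0]
force: [0.4, -0.0, -1.0]
width: 0.392
finger_force: 25.1
```

>>> servo_tool([
  [[0,0,0.003,0,0,0],[0,0,0.003,0,0,0],[0,0,0,0,0,0]],
])

```text
time_s: 16.62
tcp_pos: [0.5373, -0.1805, 0.003]
eef_rot: [0.914, 0.405, -0.0, -0.0]
force: [-1.1, 0.0, -0.4]
width: 0.393
finger_force: 25.1
```

>>> servo_tool([
  [[0,0,0,0,0,0],[0,0,0,0,0,0],[0,0,0,0,0,0]],
], fingers=0.5)

```text
time_s: 17.0
tcp_pos: [0.5376, -0.1807, 0.0034]
eef_rot: [0.914, 0.405, 0.0, 0.0]
force: [-0.2, 0.4, 0.3]
width: 0.499
finger_force: 0.0
```

>>> servo_tool([
  [[0,0,-0.02,0,0,0],[0,0,-0.05,0,0,0],[0,0,-0.06,0,0,0],[0,0,-0.03,0,0,0],[0,0,0,0,0,0]],
])

```text
time_s: 17.62
tcp_pos: [0.5405, -0.1818, 0.1685]
eef_rot: [0.914, 0.405, 0.003, 0.004]
force: [0.4, 1.3, 0.3]
width: 0.5
finger_force: 0.0
```

Run:
```python
from h import *
c=cam("wrist");im=c["img"];cv2.imwrite("pics/w6.png",im)
v,u=np.where(c["range_z"]>0);P=depth(c,np.c_[u,v]);b=im[v,u].astype(int)
q=(b.min(1)>110)&(np.hypot(P[:,0]-.54,P[:,1]+.18)<.04)
print("chalk",np.median(P[q],0),np.percentile(P[q,2],[2,98]),q.sum(),arm.get_state()["tcp_pos"],psi())
go(.52,.03,.17,-30)
```

```text
chalk [ 0.53923489 -0.18022302  0.01187947] [0.00428635 0.2107442 ] 2382 [ 0.5386666  -0.181073    0.16585042] 47.78543711491469
[0.018, -0.019, -0.001, 0, 0, np.float64(9.7)]
[0.014, -0.022, -0.001, 0, 0, np.float64(9.7)]
[0.01, -0.024, -0.001, 0, 0, np.float64(9.7)]
[0.006, -0.026, -0.001, 0, 0, np.float64(9.7)]
[0.002, -0.026, -0.001, 0, 0, np.float64(9.7)]
[-0.003, -0.026, -0.001, 0, 0, np.float64(9.7)]
[-0.007, -0.026, -0.001, 0, 0, np.float64(9.7)]
[-0.011, -0.024, -0.001, 0, 0, np.float64(9.7)]
-> [0.52, 0.03, 0.17, np.float64(-29.999999999999993)]
```

View pics/w6.png

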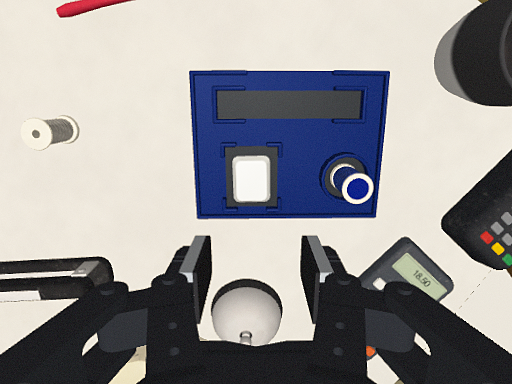

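Navy tray: white chalk in its nest at (253,178), top z 0.012, and the spool in its well (350,180). Next the ripper.

>>> servo_tool([
  [[0.018,-0.019,0,0,0,9.7],[0.014,-0.022,0,0,0,9.7],[0.01,-0.024,0,0,0,9.7],[0.006,-0.026,0,0,0,9.7],[0.002,-0.026,0,0,0,9.7]],
], fingers=0.45)

```text
time_s: 18.3
tcp_pos: [0.5237, -0.049, 0.1613]
eef_rot: [1.0, -0.009, -0.002, -0.0]
force: [-0.3, -0.9, 0.6]
width: 0.453
finger_force: 0.0
```

>>> servo_tool([
  [[-0.003,-0.026,0,0,0,9.7],[-0.007,-0.026,0,0,0,9.7],[-0.011,-0.024,0,0,0,9.7],[0,0,0,0,0,0],[0,0,0,0,0,0]],
])

```text
time_s: 18.92
tcp_pos: [0.5179, 0.0286, 0.1623]
eef_rot: [0.967, -0.256, -0.001, 0.001]
force: [0.1, 0.1, -0.8]
width: 0.451
finger_force: 0.0
```

Run:
```python
from h import *
c=cam("wrist");im=c["img"]
comps(c,masks(im)["red"],.006,100,(.55,.02))
comps(c,masks(im)["blue"],.006,100,(.44,.09))
print(arm.get_state()["tcp_pos"],psi())
go(.5627,.0124,.06,-30.4)
```

```text
[549.   20.8] [ 9.5 78.6] 59.7 z 0.01 px (242, 102, 11, 86)
[440.1  87.6] [44.1 34.2] 15.5 z 0.01 px (220, 248, 50, 44)
[0.51817285 0.02841372 0.16252014] -29.745476751682162
[0.023, -0.004, 0.051, 0, 0, np.float64(0.3)]
[0.023, -0.004, 0.051, 0, 0, np.float64(0.3)]
-> [0.5627, 0.0124, 0.06, np.float64(-30.400000000000006)]
```

>>> servo_tool([
  [[0.022,-0.004,0.051,0,0,0.3],[0.022,-0.004,0.051,0,0,0.3],[0,0,0.02,0,0,0],[0,0,0,0,0,0],[0,0,0,0,0,0]],
], fingers=0.4)

```text
time_s: 19.6
tcp_pos: [0.5616, 0.0139, 0.0428]
eef_rot: [0.965, -0.262, 0.001, -0.0]
force: [0.4, 0.0, 0.5]
width: 0.398
finger_force: 0.0
```

>>> servo_tool([
  [[0.002,0,0.018,0,0,0],[0,0,0.018,0,0,0],[0,0,0,0,0,0],[0,0,0,0,0,0]],
])

```text
time_s: 20.1
tcp_pos: [0.5623, 0.0131, 0.0049]
eef_rot: [0.965, -0.262, -0.0, 0.0]
force: [0.5, 0.2, -0.2]
width: 0.403
finger_force: 0.0
```

>>> servo_tool([
  [[0,0,0.002,0,0,0],[0,0,0,0,0,0]],
])

```text
time_s: 20.35
tcp_pos: [0.5628, 0.013, 0.0035]
eef_rot: [0.965, -0.262, 0.0, -0.0]
force: [-0.5, 0.6, 0.9]
width: 0.401
finger_force: 0.0
```

>>> servo_tool([
  [[0,0,0,0,0,0],[0,0,0,0,0,0],[0,0,0,0,0,0],[0,0,0,0,0,0]],
], fingers=0)

```text
time_s: 20.85
tcp_pos: [0.5629, 0.013, 0.0036]
eef_rot: [0.965, -0.262, 0.0, -0.0]
force: [0.5, 0.2, 2.8]
width: 0.116
finger_force: 27.3
```

>>> servo_tool([
  [[0,0,-0.02,0,0,0],[0,0,-0.05,0,0,0],[0,0,-0.05,0,0,0],[0,0,0,0,0,0],[0,0,0,0,0,0]],
])

```text
time_s: 21.48
tcp_pos: [0.5623, 0.013, 0.1239]
eef_rot: [0.965, -0.262, 0.0, -0.0]
force: [-1.7, -0.0, -0.3]
width: 0.118
finger_force: 27.0
```

Run:
```python
from h import *
c=cam("wrist");im=c["img"];s=arm.get_state();print(s["tcp_pos"],psi())
v,u=np.where(masks(im)["red"]>0);P=depth(c,np.c_[u,v])-s["tcp_pos"];M=R.from_quat(s["eef_rot"]).as_matrix();P=P@M
q=(abs(P[:,1])<.02)&(abs(P[:,0])<.1)&(abs(P[:,2])<.03);P=P[q]
print("x range",np.percentile(P[:,0],[1,99]));b=np.linspace(-.06,.03,10)
for l,h in zip(b,b[1:]):
    k=(P[:,0]>l)&(P[:,0]<h)
    if k.sum()>10: print(round(l,3),P[k,1:].mean(0).round(4),P[k,2].min().round(4))
go(.6098,-.1533,.10,-42.1)
```

```text
[0.56138924 0.01309026 0.12266597] -30.41305644350413
x range [-0.04668575  0.02411544]
-0.05 [-0.0007 -0.0075] -0.0098
-0.04 [-0.0008 -0.0074] -0.0095
-0.03 [-0.0009 -0.0071] -0.0094
-0.02 [-0.0009 -0.007 ] -0.009
-0.01 [-0.001  -0.0071] -0.0091
0.0 [-0.001  -0.0074] -0.0097
0.01 [-0.001  -0.0077] -0.01
0.02 [-0.0011 -0.0063] -0.0099
[0.042, 0.04, 0.008, 0, 0, np.float64(3.9)]
[0.045, 0.037, 0.008, 0, 0, np.float64(3.9)]
[0.047, 0.034, 0.008, 0, 0, np.float64(3.9)]
-> [0.6098, -0.1533, 0.1, np.float64(-42.099999999999994)]
```

>>> servo_tool([
  [[0.042,0.04,0.008,0,0,3.9],[0.045,0.037,0.008,0,0,3.9],[0.047,0.034,0.008,0,0,3.9],[0,0,0,0,0,0],[0,0,0,0,0,0]],
])

```text
time_s: 22.15
tcp_pos: [0.6089, -0.1538, 0.0972]
eef_rot: [0.933, -0.36, -0.002, -0.0]
force: [0.6, 0.8, -0.6]
width: 0.116
finger_force: 27.0
```

Run:
```python
from h import *
c=cam("wrist");h=cv2.cvtColor(c["img"],cv2.COLOR_BGR2HSV)
comps(c,((h[...,1]<80)&(h[...,2]<75)).astype(np.uint8)*255,.003,200,(.61,-.15),.08)
print(arm.get_state()["tcp_pos"],psi());go(.609,-.1533,.03,-42.1,n=2)
```

```text
[ 556.4 -104.6] [500.7 237.7] 47.8 z 0.104 px (0, 135, 512, 249)
[ 0.60912292 -0.15319816  0.0976587 ] -42.08704973338337
[-0.0, 0.0, 0.034, 0, 0, np.float64(0.0)]
[-0.0, 0.0, 0.034, 0, 0, np.float64(0.0)]
-> [0.609, -0.1533, 0.03, np.float64(-42.099999999999994)]
```

>>> servo_tool([
  [[0,0,0.035,0,0,0],[0,0,0.035,0,0,0],[0,0,0,0,0,0],[0,0,0,0,0,0]],
])

```text
time_s: 22.7
tcp_pos: [0.6112, -0.1535, 0.0302]
eef_rot: [0.933, -0.359, 0.0, -0.0]
force: [1.3, 0.0, 0.0]
width: 0.12
finger_force: 27.0
```

>>> servo_tool([
  [[0,0,0.01,0,0,0],[0,0,0,0,0,0],[0,0,0,0,0,0]],
])

```text
time_s: 23.08
tcp_pos: [0.611, -0.1546, 0.0197]
eef_rot: [0.933, -0.359, 0.0, -0.0]
force: [-0.4, 0.5, 0.1]
width: 0.118
finger_force: 27.0
```

>>> servo_tool([
  [[-0.002,0,0.008,0,0,0],[0,0,0,0,0,0],[0,0,0.003,0,0,0],[0,0,0,0,0,0]],
])

```text
time_s: 23.58
tcp_pos: [0.609, -0.1531, 0.0079]
eef_rot: [0.933, -0.359, -0.0, -0.0]
force: [0.4, 0.1, 0.5]
width: 0.114
finger_force: 27.0
```

>>> servo_tool([
  [[0,0,0.002,0,0,0],[0,0,0,0,0,0]],
])

```text
time_s: 23.82
tcp_pos: [0.6096, -0.1533, 0.0066]
eef_rot: [0.933, -0.359, 0.0, 0.0]
force: [-0.9, 0.6, 2.4]
width: 0.118
finger_force: 27.2
```

>>> servo_tool([
  [[0,0,0,0,0,0],[0,0,0,0,0,0],[0,0,0,0,0,0]],
], fingers=0.25)

```text
time_s: 24.2
tcp_pos: [0.6091, -0.1531, 0.0061]
eef_rot: [0.933, -0.359, -0.0, 0.0]
force: [0.6, 0.3, 0.0]
width: 0.248
finger_force: 0.0
```

>>> servo_tool([
  [[0,0,-0.02,0,0,0],[0,0,-0.05,0,0,0],[0,0,-0.06,0,0,0],[0,0,-0.03,0,0,0],[0,0,0,0,0,0]],
])

```text
time_s: 24.82
tcp_pos: [0.6124, -0.1542, 0.172]
eef_rot: [0.933, -0.359, 0.005, -0.0]
force: [-0.5, 0.5, -1.2]
width: 0.248
finger_force: 0.0
```

Run:
```python
from h import *
c=cam("top");comps(c,masks(c["img"])["red"],.009,20,(.6,-.15))
print(arm.get_state()["tcp_pos"],psi())
go(.40,-.03,.18,14.5)
```

```text
[ 595.7 -142.1] [11.6 78.8] 49.1 z 0.011 px (340, 159, 17, 19)
[ 0.61047624 -0.1535276   0.1690897 ] -42.1132946636214
[-0.04, 0.008, -0.002, 0, 0, np.float64(-9.4)]
[-0.041, 0.002, -0.002, 0, 0, np.float64(-9.4)]
[-0.04, -0.005, -0.002, 0, 0, np.float64(-9.4)]
[-0.039, -0.012, -0.002, 0, 0, np.float64(-9.4)]
[-0.037, -0.018, -0.002, 0, 0, np.float64(-9.4)]
[-0.033, -0.024, -0.002, 0, 0, np.float64(-9.4)]
-> [0.4, -0.03, 0.18, np.float64(14.499999999999986)]
```

The ripper handle lies where the groove is (0.596, -0.142). Next the white spool.

>>> servo_tool([
  [[-0.04,0.008,-0.002,0,0,-9.4],[-0.041,0.002,-0.002,0,0,-9.4],[-0.04,-0.005,-0.002,0,0,-9.4],[-0.039,-0.012,-0.002,0,0,-9.4],[-0.037,-0.018,-0.002,0,0,-9.4]],
], fingers=0.8)

```text
time_s: 25.5
tcp_pos: [0.4306, -0.0485, 0.1745]
eef_rot: [0.999, 0.045, -0.002, -0.001]
force: [-0.3, -0.1, 0.5]
width: 0.799
finger_force: 0.0
```

>>> servo_tool([
  [[-0.033,-0.024,-0.002,0,0,-9.4],[0,0,0,0,0,0],[0,0,0,0,0,0]],
])

```text
time_s: 25.88
tcp_pos: [0.3986, -0.0285, 0.1778]
eef_rot: [0.992, 0.124, -0.0, 0.0]
force: [0.0, 0.6, 0.5]
width: 0.799
finger_force: 0.0
```

Run:
```python
from h import *
c=cam("wrist");im=c["img"]
v,u=np.where(c["range_z"]>0);P=depth(c,np.c_[u,v]);q=(P[:,2]>.042)&(P[:,2]<.056)&(np.hypot(P[:,0]-.437,P[:,1]+.028)<.035)
A=P[q];print(A.min(0),A.max(0),(A.min(0)+A.max(0))/2,len(A))
print(cv2.minEnclosingCircle((A[:,:2]*1000).astype(np.float32)))
print(arm.get_state()["tcp_pos"],psi());m=(A.min(0)+A.max(0))/2
go(m[0],m[1],.06)
```

```text
[ 0.42602502 -0.04002609  0.04322709] [ 0.45264806 -0.01335688  0.04840174] [ 0.43933654 -0.02669148  0.04581441] 747
((439.1242980957031, -26.654396057128906), 13.523917198181152)
[ 0.39913251 -0.02868858  0.17805716] 14.224737465515656
[0.013, 0.003, 0.039, 0, 0, 0.0]
[0.013, 0.003, 0.039, 0, 0, 0.0]
[0.013, 0.003, 0.039, 0, 0, 0.0]
-> [np.float64(0.4393365396341956), np.float64(-0.026691482879325153), 0.06, np.float64(14.224737465515656)]
```

Radius 13.5 mm fits the spool; centre (0.439, -0.027).

>>> servo_tool([
  [[0.013,0.003,0.039,0,0,0],[0.013,0.003,0.039,0,0,0],[0.012,0.002,0.03,0,0,0],[0,0,0,0,0,0]],
])

```text
time_s: 26.42
tcp_pos: [0.4364, -0.0269, 0.0679]
eef_rot: [0.992, 0.124, -0.003, -0.001]
force: [-0.1, -0.2, 0.3]
width: 0.801
finger_force: 0.0
```

>>> servo_tool([
  [[0,0,0.018,0,0,0],[0,0,0.018,0,0,0],[0,0,0,0,0,0],[0,0,0,0,0,0]],
])

```text
time_s: 26.92
tcp_pos: [0.4383, -0.0271, 0.0354]
eef_rot: [0.992, 0.124, 0.001, 0.0]
force: [-0.1, -0.1, 0.3]
width: 0.798
finger_force: 0.0
```

>>> servo_tool([
  [[0,0,0.004,0,0,0],[0,0,0,0,0,0],[0,0,0,0,0,0],[0,0,0,0,0,0],[0,0,0,0,0,0]],
], fingers=0, force=25)

```text
time_s: 27.55
tcp_pos: [0.4377, -0.0268, 0.0307]
eef_rot: [0.992, 0.124, 0.0, 0.0]
force: [-0.7, -0.7, 4.4]
width: 0.266
finger_force: 24.4
```

>>> servo_tool([
  [[0,0,0,0,0,0],[0,0,0,0,0,0]],
])

```text
time_s: 27.8
tcp_pos: [0.4376, -0.0268, 0.0307]
eef_rot: [0.992, 0.124, 0.0, 0.0]
force: [-1.1, 1.2, 6.2]
width: 0.269
finger_force: 24.4
```

>>> servo_tool([
  [[0,0,-0.02,0,0,0],[0,0,-0.05,0,0,0],[0,0,-0.06,0,0,0],[0,0,0,0,0,0]],
])

```text
time_s: 28.3
tcp_pos: [0.4418, -0.0274, 0.1652]
eef_rot: [0.992, 0.124, 0.006, 0.002]
force: [-0.7, -0.4, -0.2]
width: 0.268
finger_force: 24.6
```

Run:
```python
from h import *
cx=np.array([.4995,.3145]);a=np.radians(153.3);X=np.array([np.cos(a),np.sin(a)]);Y=np.array([-X[1],X[0]])
print("well",cx-.055*X+.028*Y,"nest",cx+.035*X+.028*Y)
c=cam("wrist");held(c)
go(.48,.235,.18)
```

```text
well [0.53605449 0.26477306] nest [0.45565107 0.30521177]
held: x range [-0.008   0.0166] z med -0.018 tilt deg x,y [-0.6  0.4]
[0.021, -0.049, -0.004, 0, 0, 0.0]
[0.021, -0.049, -0.004, 0, 0, 0.0]
[0.021, -0.049, -0.004, 0, 0, 0.0]
[0.021, -0.049, -0.004, 0, 0, 0.0]
[0.021, -0.049, -0.004, 0, 0, 0.0]
-> [0.48, 0.235, 0.18, np.float64(14.289000135985372)]
```

>>> servo_tool([
  [[0.021,-0.049,-0.004,0,0,0],[0.021,-0.049,-0.004,0,0,0],[0.021,-0.049,-0.004,0,0,0],[0.021,-0.049,-0.004,0,0,0],[0.021,-0.049,-0.004,0,0,0]],
])

```text
time_s: 28.98
tcp_pos: [0.477, 0.2377, 0.1777]
eef_rot: [0.992, 0.124, -0.002, 0.001]
force: [0.1, -0.4, -0.5]
width: 0.268
finger_force: 24.6
```

>>> servo_tool([
  [[0,0,0,0,0,0],[0,0,0,0,0,0]],
])

```text
time_s: 29.22
tcp_pos: [0.4769, 0.2358, 0.1779]
eef_rot: [0.992, 0.125, -0.002, 0.001]
force: [0.1, -0.6, 0.5]
width: 0.271
finger_force: 24.7
```

Run:
```python
from h import *
c=cam("wrist");im=c["img"];h=cv2.cvtColor(im,cv2.COLOR_BGR2HSV)
comps(c,((h[...,1]<80)&(h[...,2]<75)).astype(np.uint8)*255,.003,200,(.5,.31),.1)
comps(c,masks(im)["green"],.008,2000)
print(arm.get_state()["tcp_pos"],psi());go(.534,.264,.08)
```

```text
[458.1 306.4] [60.3 49.9] 63.2 z 0.004 px (145, 138, 76, 73)
[538.9 266. ] [40.6 40.9] 14.3 z 0.003 px (219, 82, 44, 45)
[520.1 351.6] [ 25.3 132.1] 63.4 z 0.004 px (100, 36, 101, 125)
[502.3 315.4] [139.3 179.1] 63.3 z 0.003 px (72, 0, 226, 239)
[0.47709066 0.23535616 0.17826142] 14.270988409677848
[0.031, -0.007, 0.049, 0, 0, 0.0]
[0.031, -0.007, 0.049, 0, 0, 0.0]
-> [0.534, 0.264, 0.08, np.float64(14.270988409677848)]
```

>>> servo_tool([
  [[0.031,-0.007,0.049,0,0,0],[0.032,-0.007,0.049,0,0,0],[0,0,0,0,0,0],[0,0,0,0,0,0]],
])

```text
time_s: 29.78
tcp_pos: [0.5356, 0.2642, 0.0819]
eef_rot: [0.992, 0.124, -0.001, 0.0]
force: [-0.5, 0.8, -0.1]
width: 0.269
finger_force: 24.7
```

>>> servo_tool([
  [[0,0,0.018,0,0,0],[0,0,0.016,0,0,0],[0,0,0,0,0,0],[0,0,0,0,0,0]],
])

```text
time_s: 30.28
tcp_pos: [0.5362, 0.2658, 0.0486]
eef_rot: [0.992, 0.124, 0.0, -0.0]
force: [-0.6, 0.2, 0.5]
width: 0.267
finger_force: 24.7
```

>>> servo_tool([
  [[0,0,0.007,0,0,0],[0,0,0.006,0,0,0],[0,0,0.001,0,0,0],[0,0,0,0,0,0]],
])

```text
time_s: 30.78
tcp_pos: [0.5362, 0.2657, 0.0341]
eef_rot: [0.992, 0.124, -0.0, 0.0]
force: [-0.4, -0.0, 0.4]
width: 0.27
finger_force: 24.7
```

>>> servo_tool([
  [[0,0,0,0,0,0],[0,0,0,0,0,0],[0,0,0,0,0,0]],
], fingers=0.6)

```text
time_s: 31.15
tcp_pos: [0.5362, 0.2657, 0.0343]
eef_rot: [0.992, 0.124, 0.0, -0.0]
force: [0.1, -0.0, -0.4]
width: 0.601
finger_force: 0.0
```

>>> servo_tool([
  [[0,0,-0.03,0,0,0],[0,0,-0.06,0,0,0],[0,0,-0.05,0,0,0],[0,0,0,0,0,0]],
])

```text
time_s: 31.65
tcp_pos: [0.5402, 0.2674, 0.1804]
eef_rot: [0.992, 0.124, 0.006, -0.002]
force: [0.1, 0.5, -0.1]
width: 0.603
finger_force: 0.0
```

Run:
```python
from h import *
c=cam("wrist");v,u=np.where(c["range_z"]>0);P=depth(c,np.c_[u,v]);q=(P[:,2]>.045)&(P[:,2]<.058)&(np.hypot(P[:,0]-.537,P[:,1]-.266)<.03)
A=P[q];print("spool top",(A.min(0)+A.max(0))/2,np.median(A[:,2]),A.max(0)-A.min(0))
go(.38,.09,.17,15.6)
```

```text
spool top [0.53799238 0.26586852 0.04829257] 0.049121935310617426 [0.02582783 0.02678843 0.00537667]
[-0.049, 0.033, 0.002, 0, 0, np.float64(-0.3)]
[-0.049, 0.033, 0.002, 0, 0, np.float64(-0.3)]
[-0.05, 0.032, 0.002, 0, 0, np.float64(-0.3)]
[-0.05, 0.032, 0.002, 0, 0, np.float64(-0.3)]
-> [0.38, 0.09, 0.17, np.float64(15.600000000000001)]
```

The white spool is down, top z 0.049, centred in the well. Last, the blue chalk.

>>> servo_tool([
  [[-0.049,0.033,0.002,0,0,-0.3],[-0.049,0.033,0.002,0,0,-0.3],[-0.05,0.032,0.002,0,0,-0.3],[-0.05,0.032,0.002,0,0,-0.3],[0,0,0,0,0,0]],
])

```text
time_s: 32.33
tcp_pos: [0.3716, 0.0873, 0.163]
eef_rot: [0.991, 0.133, -0.004, 0.0]
force: [0.7, 0.2, 0.7]
width: 0.602
finger_force: 0.0
```

>>> servo_tool([
  [[0,0,0,0,0,0],[0,0,0,0,0,0]],
], fingers=0.55)

```text
time_s: 32.58
tcp_pos: [0.3787, 0.0902, 0.1663]
eef_rot: [0.991, 0.135, 0.0, -0.0]
force: [0.2, -0.2, 0.5]
width: 0.546
finger_force: 0.0
```

Run:
```python
from h import *
c=cam("wrist");im=c["img"]
v,u=np.where(c["range_z"]>0);P=depth(c,np.c_[u,v]);q=(np.hypot(P[:,0]-.438,P[:,1]-.089)<.04)
m=np.zeros(im.shape[:2],np.uint8);k=q&(P[:,2]>.007)&(P[:,2]<.015);m[v[k],u[k]]=255
comps(c,m,.0085,100);comps(c,masks(im)["blue"],.006,100,(.44,.09))
print(arm.get_state()["tcp_pos"],psi());go(.438,.089,.05,15.6)
```

```text
[437.5  89.4] [41.6 30.3] 17.0 z 0.008 px (257, 94, 34, 48)
[438.1  89. ] [43.1 34.3] 15.5 z 0.009 px (255, 93, 39, 49)
[0.37873933 0.09021526 0.16635508] 15.538382210433175
[0.019, 0.006, 0.039, 0, 0, np.float64(-0.0)]
[0.019, 0.006, 0.039, 0, 0, np.float64(-0.0)]
[0.019, 0.006, 0.039, 0, 0, np.float64(-0.0)]
-> [0.438, 0.089, 0.05, np.float64(15.599999999999985)]
```

>>> servo_tool([
  [[0.019,0.006,0.039,0,0,0],[0.019,0.006,0.039,0,0,0],[0.019,0.005,0.039,0,0,0],[0,0,0.02,0,0,0],[0,0,0,0,0,0]],
])

```text
time_s: 33.25
tcp_pos: [0.436, 0.0888, 0.0273]
eef_rot: [0.991, 0.135, -0.002, -0.0]
force: [0.4, -0.3, -0.8]
width: 0.551
finger_force: 0.0
```

>>> servo_tool([
  [[0,0,0,0,0,0],[0,0,0,0,0,0]],
])

```text
time_s: 33.5
tcp_pos: [0.4384, 0.0888, 0.0304]
eef_rot: [0.991, 0.135, 0.001, 0.0]
force: [-0.3, -0.1, 0.5]
width: 0.553
finger_force: 0.0
```

Centred; 31 mm down to the height that worked for the white chalk.

>>> servo_tool([
  [[0,0,0.014,0,0,0],[0,0,0.012,0,0,0],[0,0,0.003,0,0,0],[0,0,0,0,0,0],[0,0,0.002,0,0,0]],
])

```text
time_s: 34.12
tcp_pos: [0.4377, 0.0885, -0.0016]
eef_rot: [0.991, 0.135, 0.0, 0.0]
force: [-0.4, 0.5, 0.7]
width: 0.55
finger_force: 0.0
```

>>> servo_tool([
  [[0,0,0,0,0,0],[0,0,0,0,0,0],[0,0,0,0,0,0],[0,0,0,0,0,0]],
], fingers=0.3, force=25)

```text
time_s: 34.62
tcp_pos: [0.4383, 0.0886, -0.0007]
eef_rot: [0.991, 0.135, 0.001, 0.0]
force: [-0.2, 0.1, 4.8]
width: 0.398
finger_force: 26.9
```

>>> servo_tool([
  [[0,0,-0.02,0,0,0],[0,0,-0.05,0,0,0],[0,0,-0.05,0,0,0],[0,0,0,0,0,0],[0,0,0,0,0,0]],
])

```text
time_s: 35.25
tcp_pos: [0.4369, 0.0884, 0.1182]
eef_rot: [0.991, 0.135, 0.0, -0.0]
force: [-0.5, 1.1, 0.1]
width: 0.4
finger_force: 25.1
```

Run:
```python
from h import *
c=cam("wrist");held(c);go(.457,.306,.12,63.2)
```

```text
held: x range [-0.0181  0.0217] z med -0.0102 tilt deg x,y [1.1 0. ]
[0.016, -0.041, -0.001, 0, 0, np.float64(-9.5)]
[0.022, -0.038, -0.001, 0, 0, np.float64(-9.5)]
[0.028, -0.033, -0.001, 0, 0, np.float64(-9.5)]
[0.033, -0.028, -0.001, 0, 0, np.float64(-9.5)]
[0.038, -0.022, -0.001, 0, 0, np.float64(-9.5)]
-> [0.457, 0.306, 0.12, np.float64(63.19999999999999)]
```

>>> servo_tool([
  [[0.016,-0.041,-0.001,0,0,-9.5],[0.022,-0.038,-0.001,0,0,-9.5],[0.028,-0.033,-0.001,0,0,-9.5],[0.033,-0.028,-0.001,0,0,-9.5],[0.038,-0.022,0,0,0,-9.5]],
])

```text
time_s: 35.92
tcp_pos: [0.4577, 0.3063, 0.1198]
eef_rot: [0.851, 0.525, -0.002, -0.0]
force: [0.1, -0.7, -0.3]
width: 0.398
finger_force: 25.1
```

>>> servo_tool([
  [[0,0,0.03,0,0,0],[0,0,0.03,0,0,0],[0,0,0,0,0,0],[0,0,0,0,0,0]],
])

```text
time_s: 36.42
tcp_pos: [0.4589, 0.3054, 0.0618]
eef_rot: [0.853, 0.522, -0.001, -0.0]
force: [-0.0, -0.3, -0.4]
width: 0.392
finger_force: 25.1
```

Run:
```python
from h import *
print(arm.get_state()["tcp_pos"],psi());go(.4565,.3065,.016,63.2,n=2)
```

```text
[0.45894686 0.30544219 0.06175352] 62.973122770766146
[-0.0, -0.001, 0.023, 0, 0, np.float64(-0.1)]
[-0.0, -0.001, 0.023, 0, 0, np.float64(-0.1)]
-> [0.4565, 0.3065, 0.016, np.float64(63.199999999999996)]
```

>>> servo_tool([
  [[0,-0.001,0.023,0,0,0],[0,-0.001,0.022,0,0,0],[0,0,0,0,0,0],[0,0,0,0,0,0]],
])

```text
time_s: 36.92
tcp_pos: [0.4587, 0.3071, 0.0187]
eef_rot: [0.853, 0.522, 0.001, 0.0]
force: [0.8, 0.1, 0.7]
width: 0.398
finger_force: 25.1
```

>>> servo_tool([
  [[0,0,0.006,0,0,0],[0,0,0.005,0,0,0],[0,0,0.002,0,0,0],[0,0,0,0,0,0]],
])

```text
time_s: 37.42
tcp_pos: [0.4572, 0.3065, 0.004]
eef_rot: [0.853, 0.522, -0.0, -0.0]
force: [-0.3, -0.3, 0.4]
width: 0.396
finger_force: 25.1
```

>>> servo_tool([
  [[0,0,0.001,0,0,0],[0,0,0,0,0,0]],
])

```text
time_s: 37.67
tcp_pos: [0.4575, 0.3066, 0.0033]
eef_rot: [0.853, 0.522, 0.0, 0.0]
force: [0.4, 0.4, 0.4]
width: 0.395
finger_force: 25.1
```

>>> servo_tool([
  [[0,0,0,0,0,0],[0,0,0,0,0,0],[0,0,0,0,0,0]],
], fingers=0.5)

```text
time_s: 38.05
tcp_pos: [0.4575, 0.3067, 0.0034]
eef_rot: [0.853, 0.522, 0.0, -0.0]
force: [-0.7, -0.3, -0.5]
width: 0.504
finger_force: 0.0
```

>>> servo_tool([
  [[0,0,-0.02,0,0,0],[0,0,-0.05,0,0,0],[0,0,-0.06,0,0,0],[0,0,-0.06,0,0,0],[0,0,0,0,0,0]],
])

```text
time_s: 38.67
tcp_pos: [0.462, 0.3092, 0.2016]
eef_rot: [0.853, 0.522, 0.008, 0.0]
force: [0.3, -1.2, 0.5]
width: 0.501
finger_force: 0.0
```

>>> servo_tool([
  [[-0.03,0.04,0,0,0,0],[-0.03,0.04,0,0,0,0],[0,0,0,0,0,0],[0,0,0,0,0,0]],
])

```text
time_s: 39.17
tcp_pos: [0.5008, 0.2168, 0.1929]
eef_rot: [0.853, 0.522, -0.0, -0.0]
force: [-0.3, 0.5, 0.1]
width: 0.497
finger_force: 0.0
```

Run:
```python
from h import *
w=cam("wrist");t=cam("top")
comps(w,masks(w["img"])["blue"],.010,300,(.457,.306))
im=np.zeros((384,800,3),np.uint8);im[:,:420]=w["img"][:,:420]
im[:,425:]=cv2.resize(t["img"][125:235,235:342+58],(375,384*1),interpolation=cv2.INTER_CUBIC)
cv2.imwrite("pics/final.png",im)
comps(t,masks(t["img"])["red"],.02,100,(.617,.172))
```

```text
[459.9 304.3] [45.2 35.7] 62.5 z 0.013 px (158, 89, 38, 48)
```

View pics/final.png

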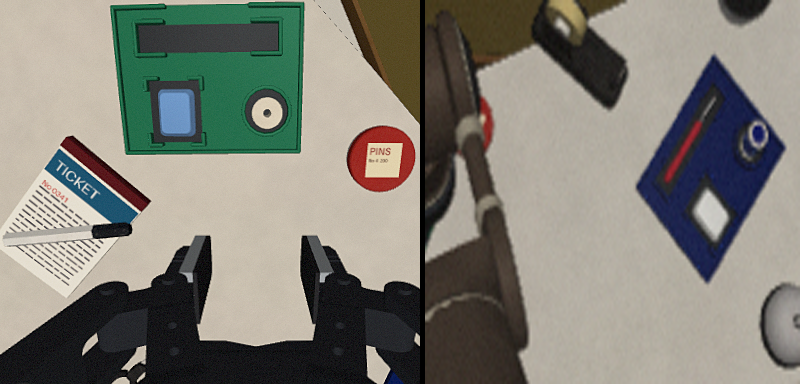

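The picture shows all five things in their pockets: blue chalk (176,112) and white spool (267,112) in the green tray, and blue spool (758,135), white chalk (712,213) and ripper (690,140) in the navy one. The tin is at (382,158), and nothing touches the robot.

```bash
python3 -c "
from cell import arm;print(arm.sign_off())"
```

```text
the job is handed in; nothing more can be done
None
```

Both kits are made up, with all five pieces down in their own pockets, and the job was handed in at about 39 s; the pin tin, mug and tape dispenser were not touched.

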